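# Push the gear selector lever through its H-gate into the green slot

### The arm

A 6-joint arm with a two-finger parallel gripper is mounted at the origin on the work surface. World frame = base frame: x ahead of the robot, y to its left, z up, the work surface at z = 0. Lengths are in m, angles in degrees, forces in N, time in s.
With the tool pointing down it reaches from about 0.4 to 0.825 m from the base axis. Payload 7 kg.
Tool frame: the origin (TCP) lies midway between the tips of the shut fingers; the grasp point (between the pads) lies 19 mm behind it (ctrl.hold_point_z is the distance from the TCP to the grasp point, in m); z points along the fingers, y is the line along which they close (so a half turn about z gives the same grasp; the last joint's range is limited). The gripper opens to 88 mm and grips with 3 to 60 N. Pads are 19 mm wide; open, the fingers measure 130 mm over their backs; the gripper's body (78 mm by 193 mm) begins 47 mm behind the grasp point.
Start: joints at [-58.894, 20.546, 0.682, 0, -70.136, -16.507], TCP at [0.17, -0.653, 0.227] pointing down, gripper open.
Joint ranges: [-176.03, 176.03], [-82.01, 121.73], [-58.28, 71.71], [-173.87, 95.51], [-174.79, -0.11], [-173.66, 173.66]. Speed limits (degrees/s): [136.94, 136.94, 172.46, 180, 180, 180].

### API

Orientations are given as [roll, pitch, yaw] about the fixed x, y, z axes, in that order (R = Rz(yaw) Ry(pitch) Rx(roll)).
In Python, from plant import ctrl gives the robot as it stands.
- The arm moves only by the tool apply_moves, never from a script. Its argument "deltas" is a list of rows, each an object with "fingers": the finger opening in mm, from 0 to 87.6; "delta_pos": the shift along the tool's x, y, z in mm, a list of three; "angular": the turn, a rotation vector about the tool's x, y, z in degrees, a list of three. A call has 1 to 10 rows; each row is the pose to reach, as a shift and turn from the pose commanded when the call began, along the tool's axes at that moment; what a row does not reach only later rows make up. A row lasts 1/10 s, in which the tool goes at most 50 mm and 8.59 degrees, less where a joint would pass 70% of its speed; a pose out of reach is approached as far as the arm can. A call with a gripper value outside its range is refused whole. The fingers move at their own pace and stop on an object; the grip force is fixed at half the most. Time passes only in rows, so rows that repeat a pose let the fingers close. It gives the time, the measured TCP pose, the force, the opening and the grip force at its end, in the units of the state.
- ctrl.get_obs(): the state, without advancing time (a new reading comes with each control period).
- ctrl.snapshot(name): name is "side" or "top" or "wrist"; returns the picture (400x640x3 uint8, red, green, blue); there is no depth.
- ctrl.camera_params(name): a dict with "fx", "fy", "cx", "cy" (pixels), "cam_to_world" (4x4, takes a point from camera to world coordinates); the wrist camera has in their place "mount" (4x4, takes a point from camera to tool coordinates, whose origin is the TCP and whose axes are the flange's). Camera axes: x right, y up, looking along -z (the intrinsics and any distortion apply to the point x, -y, -z); pixel columns grow to the right and rows downward; lengths in m; the calibration is good to about 2 mm. The wrist camera is an equidistant fisheye: a pixel r from the principal point sees the ray r / f radians off the axis. A picture is of the moment at which its call begins: read the wrist's pose just before it. camera_params takes no time and is no camera call.
- ctrl.close_job(): hands the job in; it is judged then, once.
The state is a dict: "clock": time; "joint_pos": joint angles; "qvel": joint speeds; "tau": joint torques, N m; "tool_pos": TCP position; "orientation": TCP orientation; "force": force on the tool from outside, world axes, zero at the start; "moment": the same for the moment, N m; "opening": finger opening in m; "gripper_force": force on a finger pad.
Only numpy, scipy, OpenCV 4.12 (cv2) and the standard library are available. Lean on these libraries where they do the work, as an engineer would, in place of code of your own. Each camera call takes 0.05 s, during which the arm holds its last target. There are 200 camera calls.

### The job

The lever of the gear selector on the bench stands in the red-marked slot of its H-shaped gate. With the fingertips, push its black knob gently, without gripping it, through the gate until the lever is fully home in the green-marked slot, without running it into the blue or yellow slot on the way, and leave it there. Do not pick up or disturb the spray can, the bearing ring or the screwdriver beside it.

Things in the scene. Friction and masses are not known exactly. Their poses are not given: they have to be found in the camera images.
- selector: gear selector fixed to the bench: aluminium housing with a white gate plate on top (200 x 160 mm) on a dark steel foot 250 x 210 mm, 10 mm thick. Origin: centre of the underside, at bench height, below the middle of the H; z up. x runs along the two legs of the H, y along the cross slot (neutral) that joins the middles of the legs. A shaft stub leaves the +x side 48 mm up, to x = 140 mm
- gate (a point): middle of the H on the top face of the gate plate, 110 mm above the bench; axes as the selector's. Bolt heads and coloured discs stand at most 5 mm above this face. The slots are 17 mm wide and their inner corners are rounded, so they guide the lever's stem
- lever: steel lever, 11 mm stem, rocking fore-aft and sideways in the H-gate about a pivot 20 mm above the bench under the middle of the H. Origin: the pivot. No springs: friction (2 to 3 N at the knob) keeps it where it is left; the gate is a firm stop. It starts in the red leg, knob 30 to 50 mm along -x from neutral
- knob (a point): centre of the lever's black ball knob, 34 mm diameter, 170 mm from the pivot: 190 mm above the bench when upright, about 177 mm when home in a slot. Home, it is about 50 mm along x and 40 mm along y from the selector's origin, straight above that slot's disc. In neutral its selector-frame x is 0; within about 6 mm of that it crosses freely from leg to leg
- red (a point): red disc, 20 mm diameter, on the gate plate past the end of the red slot, 110 mm above the bench, always at the selector's -x, +y slot end. All four discs lie 50.5 mm along x and 40.5 mm along y from the selector's origin; the knob is straight above a disc when the lever is fully home in its slot
- green (a point): green disc (as the red one) marking the slot to go to; the green, blue and yellow discs change places between the three other slot ends
- blue (a point): blue disc (as the red one), marks a slot to keep out of
- yellow (a point): yellow disc (as the red one), marks a slot to keep out of
- spray (a point): loose spray can with blue label, 60 mm diameter, about 170 mm tall, standing on the bench beside the selector's +y side; centre, half-way up
- bearing (a point): loose steel bearing ring, 62 mm outside diameter, 18 mm high, flat on the bench beside the selector's -y side; centre, half-way up
- driver (a point): loose screwdriver with an orange handle lying on the bench beside the selector's -y side; the point at the middle of its grip

How it is judged (in metres and radians):
At the end, for the whole second after the job is handed in: The knob stands straight above the green disc (within 13 mm seen from above), so the lever is home in the green slot, and the spray can, bearing ring and screwdriver are within 30 mm of where they were (horizontal distance between knob and green below 0.013 m and distance of each of spray, bearing, driver from where it was at the start of the episode below 0.03 m); the robot touches nothing.
It fails at once if the lever is run into the blue slot (knob within 20 mm of the blue disc, seen from above) (horizontal distance between knob and blue below 0.02 m).
It fails at once if the lever is run into the yellow slot (knob within 20 mm of the yellow disc, seen from above) (horizontal distance between knob and yellow below 0.02 m).
It fails at once if the knob is pinched or forced (more than 35 N between fingers and lever) (contact force between the fingers and lever above 35 N).
It fails at once if the spray can, the bearing ring or the screwdriver is picked up, tipped or pushed away (moved 30 mm or more) (distance of any of spray, bearing, driver from where it was at the start of the episode above 0.03 m).
It also fails if it takes over 58 s, if anything falls off the work surface, if the arm or the gripper's body presses on something with over 40 N, if the wrist force passes 120 N, or if a joint passes its speed limit or range.

## Working session

There is one attempt and no reset: what is moved stays moved. The work goes in short steps, Python scripts to look and compute and a tool call to move; the robot and the scene stay as the last step left them, time stands still between calls to the robot, and variables do not carry over. Pictures are saved under pics/ and viewed, at most 10 in all, crops included, and the job is handed in when it is done.

Besides the shell and the picture viewer there is one more tool, called as name([rows], argument=value, ...), one row to a line, values as JSON. apply_moves: Moves the arm, as the interface text tells. Its arguments: {"type":"object","properties":{"deltas":{"type":"array"}},"required":["deltas"]}

```bash
mkdir -p pics; ls
python3 - <<'E'
from plant import ctrl
import cv2,numpy as np
o=ctrl.get_obs();print(o)
for n in("top","side"):
    im=ctrl.snapshot(n);np.save(f"pics/{n}0.npy",im);cv2.imwrite(f"pics/{n}0.png",im[...,::-1]);p=ctrl.camera_params(n);print(n,p)
print(ctrl.camera_params("wrist"))
E
```

```text
pics
{'clock': 0.0, 'joint_pos': array([-5.88970409e+01,  2.05920955e+01,  6.33202059e-01, -1.89605713e-02,
       -7.01357827e+01, -1.65077659e+01]), 'qvel': array([-0.01409588,  0.00870086,  0.0126225 ,  0.00699537,  0.03519338,
        0.0728528 ]), 'tau': array([-1.87415446e-05, -5.82722068e+01,  2.93061233e+01,  6.99689895e+00,
        6.94057730e-03, -1.61921876e-04]), 'tool_pos': array([ 0.16994406, -0.65274865,  0.22561454]), 'orientation': array([ 1.79904161e+02, -9.81486912e-03, -1.65411256e+02]), 'force': array([ 0.12454767, -0.21854   ,  0.63519208]), 'moment': array([ 0.01585216, -0.02396883,  0.00211009]), 'gripper_force': 0.0, 'opening': 0.08786065805302778}
top {'fx': 409.4081162796707, 'fy': 409.4081162796707, 'cx': 318.6904393709604, 'cy': 195.94123121019618, 'cam_to_world': array([[-0.00177716,  0.99242441, -0.12284391,  0.51186994],
       [-0.99954511, -0.00546133, -0.02966045, -0.00700954],
       [-0.03010665,  0.12273532,  0.99198268,  0.8953678 ],
       [ 0.        ,  0.        ,  0.        ,  1.        ]])}
side {'fx': 402.3051092680296, 'fy': 402.3051092680296, 'cx': 318.91426816545027, 'cy': 203.12550476991183, 'cam_to_world': array([[-0.79691778,  0.38722823, -0.46365543,  0.16321709],
       [-0.60368229, -0.53860978,  0.58776458,  0.58127263],
       [-0.02213031,  0.74830061,  0.66299053,  0.73979119],
       [ 0.        ,  0.        ,  0.        ,  1.        ]])}
{'fx': 309.70691628693146, 'fy': 309.70691628693146, 'cx': 321.22894842262843, 'cy': 198.00001402902765, 'mount': array([[ 1.28773888e-03,  9.50856402e-01,  3.09629526e-01,
         8.39773361e-02],
       [ 9.99999046e-01, -1.37890718e-03,  7.55905606e-05,
         3.52849698e-04],
       [ 4.98826145e-04,  3.09629134e-01, -9.50857271e-01,
        -1.57852571e-01],
       [ 0.00000000e+00,  0.00000000e+00,  0.00000000e+00,
         1.00000000e+00]])}
```

View pics/top0.png

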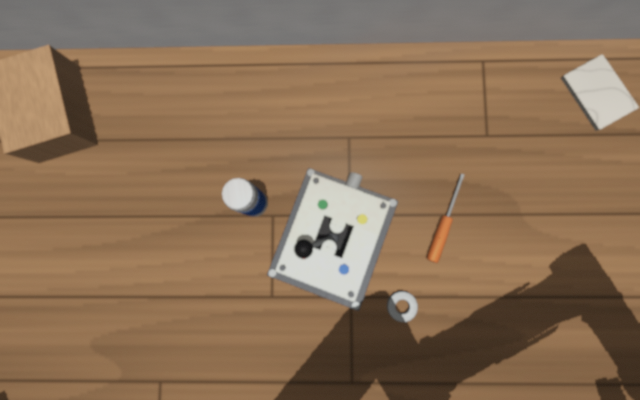

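View pics/side0.png

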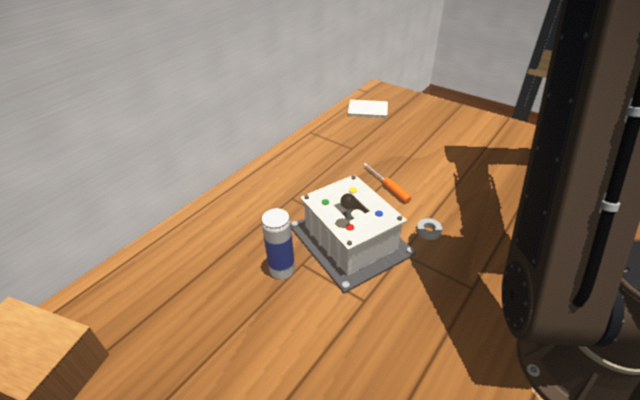

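The three discs show green (323,204) at the +x,+y slot end, so it is on the same leg as red. Yellow is at (362,219), blue at (344,269) and the knob at (304,248). The push is therefore straight along selector +x.

```bash
cat > h.py <<'E'
from plant import ctrl
import cv2,numpy as np
def ray(n,u,v):
    p=ctrl.camera_params(n);T=p["cam_to_world"]
    d=T[:3,:3]@np.array([(u-p["cx"])/p["fx"],-(v-p["cy"])/p["fy"],-1]);return T[:3,3],d
def onz(n,uv,z):
    o,d=ray(n,*uv);return o+d*(z-o[2])/d[2]
def blob(m,near,r):
    M=np.zeros_like(m,np.uint8);cv2.circle(M,near,r,1,-1);m=m.astype(np.uint8)*M
    k,l,s,c=cv2.connectedComponentsWithStats(m);i=1+np.argmax(s[1:,4]);return c[i],s[i,4]
def discs(im,n,seeds):
    a=im.astype(int);R,G,B=a[...,0],a[...,1],a[...,2]
    ms=dict(green=(G>R+25)&(G>B+15),yellow=(R>B+50)&(G>B+40),blue=B>R+40,red=(R>G+60)&(R>B+60))
    return {k:onz(n,blob(ms[k],s,14)[0],.112) for k,s in seeds.items()}
E
python3 - <<'E'
from h import *
im=np.load("pics/top0.npy");d=discs(im,"top",dict(green=(323,204),yellow=(362,219),blue=(344,269)))
s=np.load("pics/side0.npy");d2=discs(s,"side",dict(green=(325,202),yellow=(353,190),blue=(379,213),red=(350,227)))
for e in (d,d2):
    for k,v in e.items():print(k,v.round(4))
    c=(e["green"]+e["blue"])/2;ax=e["yellow"]-e["blue"];print("c",c,"yaw",np.degrees(np.arctan2(ax[1],ax[0])),np.linalg.norm(ax),np.linalg.norm(e["green"]-e["yellow"]))
k,a=blob(im.sum(2)<90,(302,248),12);print(k,a)
kp=onz("top",k,.182);print("knob",kp)
k2,a=blob(s.sum(2)<110,(349,201),11);print(k2,a,onz("side",k2,.182))
E
```

```text
green [0.5932 0.01   0.112 ]
yellow [ 0.5645 -0.0658  0.112 ]
blue [ 0.4701 -0.0301  0.112 ]
c [ 0.53161668 -0.01007645  0.112     ] yaw -20.694415421069138 0.10096694690001326 0.08098575075122652
green [0.5946 0.0114 0.112 ]
yellow [ 0.566  -0.0634  0.112 ]
blue [ 0.4716 -0.028   0.112 ]
red [0.5002 0.0473 0.112 ]
c [ 0.53307971 -0.00830691  0.112     ] yaw -20.533883184299672 0.10079741531924477 0.08009739740612615
[304.06666667 246.42222222] 90
knob [0.51225221 0.03981619 0.182     ]Traceback (most recent call last):
  File "<stdin>", line 9, in <module>
  File "h.py", line 10, in blob
    k,l,s,c=cv2.connectedComponentsWithStats(m);i=1+np.argmax(s[1:,4]);return c[i],s[i,4]
                                                    ~~~~~~~~~^^^^^^^^^
    return _wrapfunc(a, 'argmax', axis=axis, out=out, **kwds)
    return bound(*args, **kwds)
ValueError: attempt to get argmax of an empty sequence
```

apply_moves([
  {"fingers": 0, "delta_pos": [-30, 23, -15], "angular": [0, 0, 3]},
  {"fingers": 0, "delta_pos": [-60, 47, -15], "angular": [0, 0, 6]},
  {"fingers": 0, "delta_pos": [-90, 70, -15], "angular": [0, 0, 9]},
  {"fingers": 0, "delta_pos": [-120, 94, -15], "angular": [0, 0, 12]},
  {"fingers": 0, "delta_pos": [-150, 118, -15], "angular": [0, 0, 15]},
  {"fingers": 0, "delta_pos": [-180, 141, -15], "angular": [0, 0, 18]},
  {"fingers": 0, "delta_pos": [-210, 165, -15], "angular": [0, 0, 21]},
  {"fingers": 0, "delta_pos": [-240, 188, -15], "angular": [0, 0, 24]},
  {"fingers": 0, "delta_pos": [-270, 212, -15], "angular": [0, 0, 27.6]},
  {"fingers": 0, "delta_pos": [-299, 235, -15], "angular": [0, 0, 27.6]},
])

```text
clock: 1.1
tool_pos: [0.4008, -0.3488, 0.2414]
orientation: [180.0, -0.0, 166.9]
force: [0.3, -0.0, -0.0]
opening: 0.0128
gripper_force: 0.0
```

apply_moves([
  {"fingers": 0, "delta_pos": [4, 41, 0], "angular": [0, 0, 0]},
  {"fingers": 0, "delta_pos": [8, 82, 0], "angular": [0, 0, 0]},
  {"fingers": 0, "delta_pos": [12, 123, 0], "angular": [0, 0, 0]},
  {"fingers": 0, "delta_pos": [16, 164, 0], "angular": [0, 0, 0]},
  {"fingers": 0, "delta_pos": [20, 205, 0], "angular": [0, 0, 0]},
  {"fingers": 0, "delta_pos": [24, 246, 0], "angular": [0, 0, 0]},
  {"fingers": 0, "delta_pos": [28, 287, 0], "angular": [0, 0, 0]},
  {"fingers": 0, "delta_pos": [32, 328, 0], "angular": [0, 0, 0]},
  {"fingers": 0, "delta_pos": [36, 369, 0], "angular": [0, 0, 0]},
  {"fingers": 0, "delta_pos": [38, 409, 0], "angular": [0, 0, 0]},
])

```text
clock: 2.1
tool_pos: [0.4548, 0.0584, 0.2416]
orientation: [180.0, 0.0, 167.0]
force: [1.5, 0.0, 0.1]
opening: 0.0007
gripper_force: 0.0
```

Run:
```python
from h import *
o=ctrl.get_obs();print(o["tool_pos"],o["orientation"],o["joint_pos"].round(1))
w=ctrl.snapshot("wrist");t=ctrl.snapshot("side");np.save("pics/w1.npy",w)
cv2.imwrite("pics/w1.png",np.vstack([w,cv2.resize(t[120:320,220:540],(640,400))])[::,:,::-1][:800])
a=cv2.imread("pics/w1.png");cv2.imwrite("pics/w1s.png",cv2.resize(a,(480,600)))
```

```text
[0.45475612 0.05838266 0.24162253] [1.79981921e+02 3.49066854e-03 1.67020675e+02] [  32.    -1.   -23.9   -0.   -67.1 -135. ]
```

View pics/w1s.png

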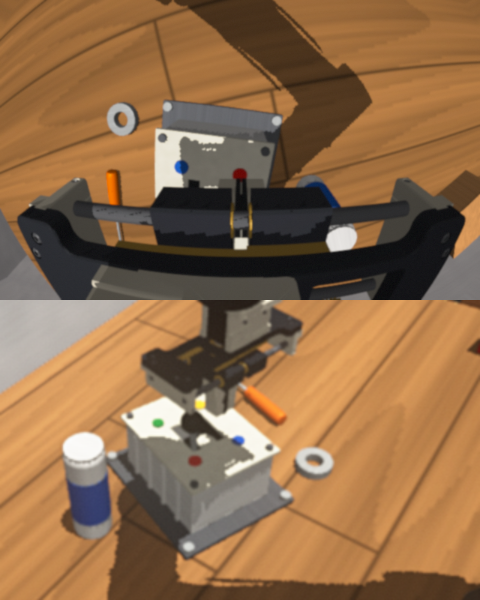

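apply_moves([
  {"fingers": 0, "delta_pos": [0, 0, 15], "angular": [0, 0, 0]},
  {"fingers": 0, "delta_pos": [0, 0, 30], "angular": [0, 0, 0]},
  {"fingers": 0, "delta_pos": [0, 0, 45], "angular": [0, 0, 0]},
  {"fingers": 0, "delta_pos": [0, 0, 60], "angular": [0, 0, 0]},
  {"fingers": 0, "delta_pos": [0, 0, 70], "angular": [0, 0, 0]},
  {"fingers": 0, "delta_pos": [0, 0, 70], "angular": [0, 0, 0]},
  {"fingers": 0, "delta_pos": [0, 0, 70], "angular": [0, 0, 0]},
])

```text
clock: 2.9
tool_pos: [0.4554, 0.0565, 0.1719]
orientation: [-180.0, 0.0, 167.0]
force: [0.1, 0.1, 0.6]
opening: 0.0008
gripper_force: 0.0
```

```bash
cat >> h.py <<'E'
def look(name):
    o=ctrl.get_obs();c=np.array([.5323,-.009]);y=np.radians(-20.6);d=o["tool_pos"][:2]-c
    print("sel",(d[0]*np.cos(y)+d[1]*np.sin(y)).round(4),(-d[0]*np.sin(y)+d[1]*np.cos(y)).round(4),o["tool_pos"],o["force"].round(1))
    t=ctrl.snapshot("side");p=ctrl.camera_params("side");q=np.linalg.inv(p["cam_to_world"])@np.r_[o["tool_pos"],1]
    u=p["cx"]-p["fx"]*q[0]/q[2];v=p["cy"]+p["fy"]*q[1]/q[2];im=cv2.resize(t[130:290,240:480],(720,480),interpolation=cv2.INTER_CUBIC);P=(int((u-240)*3),int((v-130)*3));print("tcp crop px",P)
    np.save(f"pics/{name}.npy",t);cv2.circle(im,P,3,(255,0,255),1);cv2.imwrite(f"pics/{name}.png",im[...,::-1])
E
python3 -c "
from h import *
look('s2')"
```

```text
sel -0.0951 0.0342 [0.4553546  0.05645368 0.17185729] [0.1 0.1 0.6]
tcp crop px (378, 262)
```

View pics/s2.png

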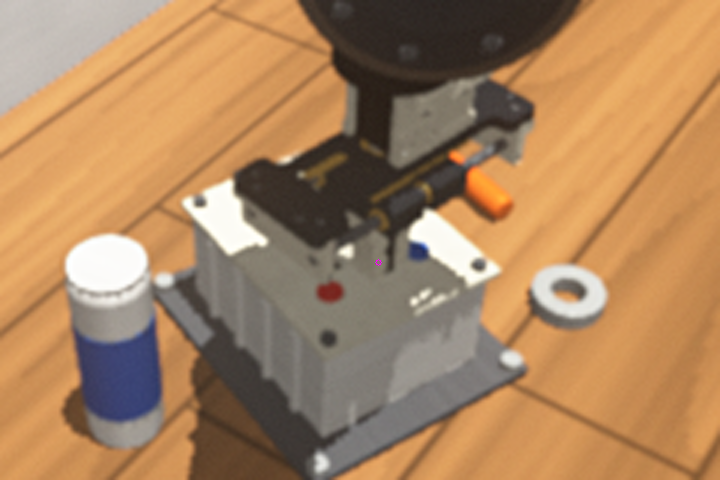

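apply_moves([
  {"fingers": 0, "delta_pos": [-8, -1, 0], "angular": [0, 0, 0]},
  {"fingers": 0, "delta_pos": [-15, -2, 0], "angular": [0, 0, 0]},
  {"fingers": 0, "delta_pos": [-20, -2.7, 0], "angular": [0, 0, 0]},
  {"fingers": 0, "delta_pos": [-23, -3.1, 0], "angular": [0, 0, 0]},
  {"fingers": 0, "delta_pos": [-26, -3.5, 0], "angular": [0, 0, 0]},
  {"fingers": 0, "delta_pos": [-29, -3.9, 0], "angular": [0, 0, 0]},
  {"fingers": 0, "delta_pos": [-32, -4.3, 0], "angular": [0, 0, 0]},
  {"fingers": 0, "delta_pos": [-35, -4.7, 0], "angular": [0, 0, 0]},
  {"fingers": 0, "delta_pos": [-38, -5, 0], "angular": [0, 0, 0]},
  {"fingers": 0, "delta_pos": [-41, -5.4, 0], "angular": [0, 0, 0]},
])

```text
clock: 3.95
tool_pos: [0.494, 0.0421, 0.1716]
orientation: [-180.0, -0.0, 167.0]
force: [-3.8, 1.0, 2.2]
opening: 0.0005
gripper_force: 1.7
```

apply_moves([
  {"fingers": 0, "delta_pos": [-3, -0.4, 0], "angular": [0, 0, 0]},
  {"fingers": 0, "delta_pos": [-6, -0.8, 0], "angular": [0, 0, 0]},
  {"fingers": 0, "delta_pos": [-9, -1.2, 0], "angular": [0, 0, 0]},
  {"fingers": 0, "delta_pos": [-12, -1.6, 0], "angular": [0, 0, 0]},
  {"fingers": 0, "delta_pos": [-15, -2, 0], "angular": [0, 0, 0]},
  {"fingers": 0, "delta_pos": [-18, -2.4, 0], "angular": [0, 0, 0]},
  {"fingers": 0, "delta_pos": [-21, -2.8, 0], "angular": [0, 0, 0]},
])

```text
clock: 4.65
tool_pos: [0.514, 0.0346, 0.1715]
orientation: [-180.0, -0.0, 167.0]
force: [-2.2, 1.6, 1.8]
opening: 0.0005
gripper_force: 1.4
```

```bash
python3 -c "
from h import *
look('s3')
w=ctrl.snapshot('top');cv2.imwrite('pics/t3.png',cv2.resize(w[130:330,220:460,::-1],(720,600)))"
```

```text
sel -0.0324 0.0344 [0.51403826 0.03460551 0.17153597] [-2.2  1.6  1.8]
tcp crop px (325, 212)
```

View pics/s3.png

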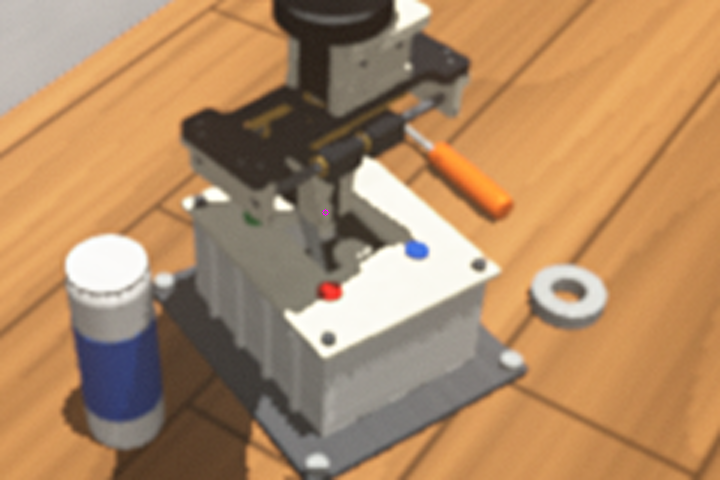

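apply_moves([
  {"fingers": 0, "delta_pos": [-3.1, 0.8, 0], "angular": [0, 0, 0]},
  {"fingers": 0, "delta_pos": [-6.3, 1.6, 0], "angular": [0, 0, 0]},
  {"fingers": 0, "delta_pos": [-9.4, 2.4, 0], "angular": [0, 0, 0]},
  {"fingers": 0, "delta_pos": [-12.5, 3.2, 0], "angular": [0, 0, 0]},
  {"fingers": 0, "delta_pos": [-15.7, 4, 0], "angular": [0, 0, 0]},
  {"fingers": 0, "delta_pos": [-18.8, 4.8, 0], "angular": [0, 0, 0]},
])

```text
clock: 5.35
tool_pos: [0.5331, 0.035, 0.1712]
orientation: [-180.0, -0.0, 167.0]
force: [-2.8, -2.0, -1.0]
opening: 0.0006
gripper_force: 1.4
```

```bash
python3 -c "
from h import *
look('s4')"
```

```text
sel -0.0147 0.0414 [0.53312077 0.03495432 0.17124202] [-2.8 -2.  -1. ]
tcp crop px (302, 202)
```

View pics/s4.png

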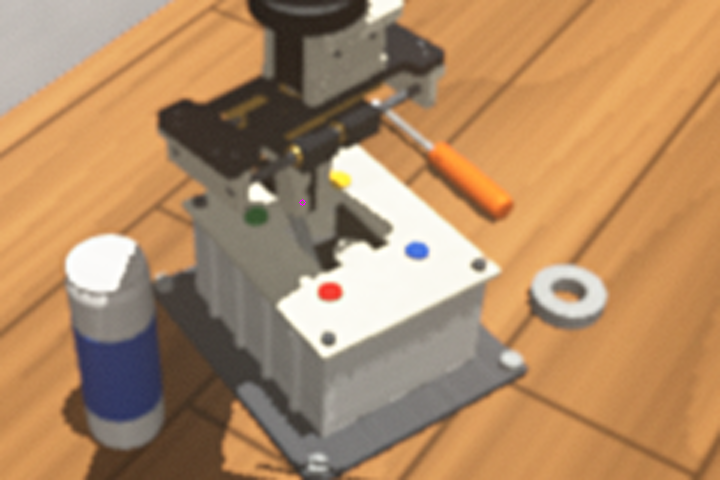

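The stem is still in the +y leg at about (302,235), just past neutral, so I'll push straight on.

apply_moves([
  {"fingers": 0, "delta_pos": [-3, -0.4, 0], "angular": [0, 0, 0]},
  {"fingers": 0, "delta_pos": [-6, -0.8, 0], "angular": [0, 0, 0]},
  {"fingers": 0, "delta_pos": [-9, -1.2, 0], "angular": [0, 0, 0]},
  {"fingers": 0, "delta_pos": [-12, -1.6, 0], "angular": [0, 0, 0]},
  {"fingers": 0, "delta_pos": [-15, -2, 0], "angular": [0, 0, 0]},
  {"fingers": 0, "delta_pos": [-18, -2.4, 0], "angular": [0, 0, 0]},
  {"fingers": 0, "delta_pos": [-21, -2.8, 0], "angular": [0, 0, 0]},
  {"fingers": 0, "delta_pos": [-24, -3.2, 0], "angular": [0, 0, 0]},
  {"fingers": 0, "delta_pos": [-27, -3.6, 0], "angular": [0, 0, 0]},
  {"fingers": 0, "delta_pos": [-30, -4, 0], "angular": [0, 0, 0]},
])

```text
clock: 6.4
tool_pos: [0.5618, 0.0245, 0.1716]
orientation: [180.0, 0.0, 167.0]
force: [-3.4, -0.3, -2.5]
opening: 0.0004
gripper_force: 1.4
```

apply_moves([
  {"fingers": 0, "delta_pos": [-2, -0.3, 0], "angular": [0, 0, 0]},
  {"fingers": 0, "delta_pos": [-4, -0.5, 0], "angular": [0, 0, 0]},
  {"fingers": 0, "delta_pos": [-5, -0.7, 0], "angular": [0, 0, 0]},
])

```text
clock: 6.7
tool_pos: [0.5664, 0.0227, 0.1715]
orientation: [180.0, -0.0, 167.0]
force: [-3.1, 0.7, -1.7]
opening: 0.0005
gripper_force: 1.4
```

```bash
python3 -c "
from h import *
look('s5')"
```

```text
sel 0.0208 0.0417 [0.56640353 0.02269167 0.17151405] [-3.1  0.7 -1.7]
tcp crop px (275, 176)
```

View pics/s5.png

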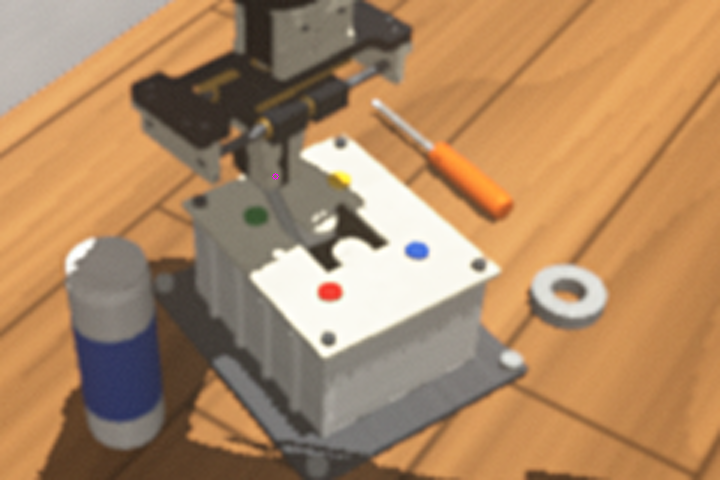

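apply_moves([
  {"fingers": 0, "delta_pos": [-1, -0.1, 0], "angular": [0, 0, 0]},
  {"fingers": 0, "delta_pos": [-2, -0.3, 0], "angular": [0, 0, 0]},
  {"fingers": 0, "delta_pos": [-2, -0.3, 0], "angular": [0, 0, 0]},
])

```text
clock: 7.05
tool_pos: [0.5682, 0.022, 0.1716]
orientation: [180.0, 0.0, 167.0]
force: [-2.8, 0.5, -2.0]
opening: 0.0004
gripper_force: 1.3
```

apply_moves([
  {"fingers": 0, "delta_pos": [-1, -0.1, 0], "angular": [0, 0, 0]},
  {"fingers": 0, "delta_pos": [5, 0.7, 0], "angular": [0, 0, 0]},
  {"fingers": 0, "delta_pos": [20, 2.6, 0], "angular": [0, 0, 0]},
  {"fingers": 0, "delta_pos": [40, 5, 0], "angular": [0, 0, 0]},
  {"fingers": 0, "delta_pos": [60, 8, 0], "angular": [0, 0, 0]},
  {"fingers": 0, "delta_pos": [80, 10, -20], "angular": [0, 0, 0]},
  {"fingers": 0, "delta_pos": [90, 10, -50], "angular": [0, 0, 0]},
  {"fingers": 0, "delta_pos": [100, 10, -80], "angular": [0, 0, 0]},
  {"fingers": 0, "delta_pos": [110, -20, -100], "angular": [0, 0, 0]},
  {"fingers": 0, "delta_pos": [110, -60, -100], "angular": [0, 0, 0]},
])

```text
clock: 8.05
tool_pos: [0.448, -0.0107, 0.2753]
orientation: [179.8, 0.4, 167.2]
force: [0.4, -0.9, -0.8]
opening: 0.0005
gripper_force: 0.0
```

apply_moves([
  {"fingers": 0, "delta_pos": [0, -40, 0], "angular": [0, 0, 0]},
  {"fingers": 0, "delta_pos": [0, -80, 0], "angular": [0, 0, 0]},
  {"fingers": 0, "delta_pos": [0, -120, 0], "angular": [0, 0, 0]},
  {"fingers": 0, "delta_pos": [0, -160, 0], "angular": [0, 0, 0]},
  {"fingers": 0, "delta_pos": [-10, -200, 0], "angular": [0, 0, 0]},
  {"fingers": 0, "delta_pos": [-10, -200, 0], "angular": [0, 0, 0]},
])

```text
clock: 8.65
tool_pos: [0.4115, -0.212, 0.272]
orientation: [-180.0, 0.1, 166.8]
force: [-0.2, 0.6, 0.0]
opening: 0.0003
gripper_force: 0.0
```

```bash
python3 -c "
from h import *
look('s6')
w=ctrl.snapshot('top');np.save('pics/t6.npy',w);cv2.imwrite('pics/t6.png',cv2.resize(w[130:330,220:460,::-1],(720,600)))"
```

```text
sel -0.0417 -0.2325 [ 0.41147863 -0.21201132  0.27199475] [-0.2  0.6  0. ]
tcp crop px (631, -15)
```

View pics/t6.png

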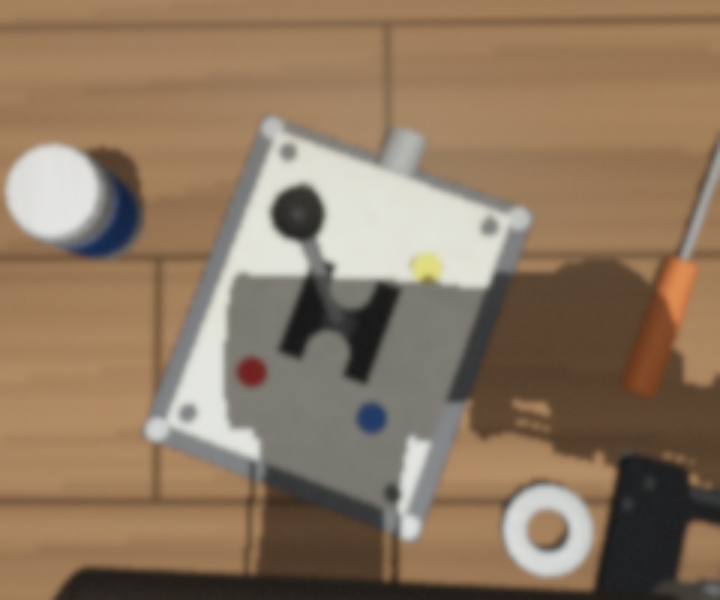

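The knob, at crop (298,212), covers the green disc, and nothing else has moved. I'll check the distance before handing in.

```bash
python3 -c "
from h import *
p=onz('top',(319.3,200.7),.177);g=np.array([.5932,.0100]);print(p,np.linalg.norm(p[:2]-g))
if np.linalg.norm(p[:2]-g)<.008: print(ctrl.close_job())"
```

```text
[0.59235528 0.01340775 0.177     ] 0.003510881071978099
the job is handed in; nothing more can be done
None
```

The lever is home in the green slot: the knob measured about 3.5 mm from the green disc, against a 13 mm limit. The spray can, bearing ring and screwdriver were not disturbed, the arm is clear, and the job is handed in; no verdict was shown.

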